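# Put the pocket book on display and lower the case's lid

## Robot

A 6-joint arm with a two-finger parallel gripper is mounted at the origin on the work surface. World frame = base frame: x ahead of the robot, y to its left, z up, the work surface at z = 0. Lengths are in m, angles in rad, forces in N, time in s.
With the tool pointing down it reaches from about 0.3 to 0.75 m from the base axis. Payload 8.5 kg.
Tool frame: the origin (TCP) lies between the finger pads; the fingertips stand 8 mm ahead of it and the grasp point (between the pads) lies 11 mm behind it (r.tip_extent is the distance from the TCP to the fingertips, in m); z points along the fingers, y is the line along which they close (so a half turn about z gives the same grasp; the last joint's range is limited). The gripper opens to 85 mm and grips with 20 to 120 N. Pads are 22 mm wide; open, the fingers measure 114 mm over their backs; the gripper's body (76 mm by 85 mm) begins 54 mm behind the grasp point. The pads swing forward as they close: fully open they stand 13 mm farther back than shut.
Start: joints at [1.022, 0.381, 1.297, -0, 1.464, -0.215], TCP at [0.18, 0.52, 0.239] pointing down, gripper open.
Joint ranges: [-3.11, 3.11], [-0.89, 2.33], [0.22, 2.48], [-1.42, 4.56], [0.17, 2.85], [-2.88, 2.88]. Speed limits (rad/s): [2.39, 2.39, 3.14, 3.14, 3.14, 3.14].

## Interface

Orientations are given as a unit quaternion [x, y, z, w].
In Python, from plant import r gives the robot as it stands. The module is installed in compiled form; this text tells all that it offers.
- The arm moves only by the tool arm_command, never from a script. Its argument "rows" is a list of rows, each a list of 3 entries, a list of its own where there are three numbers: the turn, a rotation vector about the tool's x, y, z scaled (see below), then the shift along the tool's x, y, z scaled (see below), then the opening, from -1 (shut) to 1 (fully open). A call has 1 to 12 rows; each row is the pose to reach, as a shift and turn from the pose commanded when the call began, along the tool's axes at that moment; what a row does not reach only later rows make up. The controller multiplies each number of a shift by 40 cm and each number of a turn by 1.5 rad. A row lasts 1/10 s, in which the tool goes at most 50 mm and 8.59 degrees, less where a joint would pass 70% of its speed; a pose out of reach is approached as far as the arm can. A call with a number of a shift or a turn outside -1 to 1 is refused whole. A call with a gripper value outside its range is refused whole. The fingers move at their own pace and stop on an object; the grip force is fixed at half the most. Time passes only in rows, so rows that repeat a pose let the fingers close. It gives the time, the measured TCP pose, the force, the opening and the grip force at its end, in the units of the state.
- r.observe(): the state, without advancing time (a new reading comes with each control period).
- r.get_image(name): name is "side" or "top" or "wrist"; returns the picture (480x640x3 uint8, red, green, blue); there is no depth.
- r.camera_params(name): a dict with "K" (3x3 intrinsics, pixels), "distortion" ([k1, k2, p1, p2, k3] as OpenCV has them; the pictures are not rectified), "R" (3x3) and "t" (3): a world point X has camera coordinates R X + t. Camera axes: x right, y down, z forward; pixel columns grow to the right and rows downward; lengths in m; the calibration is good to about 2 mm. A picture is of the moment at which its call begins: read the wrist's pose just before it. camera_params takes no time and is no camera call; for the wrist camera it gives the pose at the moment of the call.
- r.job_done(): hands the job in; it is judged then, once.
The state is a dict: "time_s": time; "qpos": joint angles; "joint_vel": joint speeds; "tau": joint torques, N m; "tcp_pos": TCP position; "tcp_rot": TCP orientation; "force": force on the tool from outside, world axes, zero at the start; "ft_torque": the same for the moment, N m; "gripper_width": opening from 0.0 (shut) to 1.0 (fully open); "gripper_force": force on a finger pad.
Only numpy, scipy, OpenCV 4.12 (cv2) and the standard library are available. Lean on these libraries where they do the work, as an engineer would, in place of code of your own. Each camera call takes 0.05 s, during which the arm holds its last target. There are 200 camera calls.

## Task

Lay the slim pocket book flat in the empty half of the glass-topped display case, beside the glass dome. Then lower the case's lid gently all the way shut and let go; it stays up by itself only near upright, so do not let it drop, and mind the lamp that hangs just above the raised bar. Leave the dome, the spectacle case, the mug and the hand lens where they are.

Things in the scene. Friction and masses are not known exactly. Their poses are not given: they have to be found in the camera images.
- book: slim closed pocket book with dark reddish-brown covers and pale page edges, loose, lying flat on the table left or right of the case: 120 mm long (its x), 58 mm wide (its y), 24 mm thick, 140 g; told from the spectacle case (longer, rounded, with a brass seam) by its shape. Origin at the centre of its underside; z up.
- case: dark wooden display case, fixed: 180 mm deep (its x, pointing away from the robot), 300 mm wide (its y), rim 60 mm high, walls and floor 8 mm thick, lined grey. Origin at the centre of its underside, z up. The dome stands in its +y half; its -y half is empty.
- case_floor (a point): centre of the case's inner floor (284 by 164 mm inside), 8 mm above the table; axes as the case's.
- lamp (a point): centre of the underside of the case's fixed brass lamp head, 405 mm above the table: 35 mm (case x) by 180 mm (case y), 20 mm thick, held by a 12 mm post 180 mm behind the case's middle. It hangs 120 mm above the raised bar, so the gripper reaches that bar only leaning back towards the case's front, about 40 degrees from vertical.
- lid (a joint): angle of the lid in rad: 0 shut on the rim, 1.57 upright, 1.8 leaning back on its stop. It starts near upright. A weak friction hinge holds it between about 1.35 and 1.8; lower than that it falls shut unless held. 450 g.
- lid_hinge (a point): middle of the lid's hinge line, on top of the case's far (+x) rim, 60 mm above the table; the hinge runs along the case's y. Axes turn with the lid: -x points from the hinge to the free edge, z is normal to the outer face. The lid is a wooden frame 22 mm wide, 14 mm thick, with a clear pane, 180 by 300 mm.
- lid_bar (a point): centre of the lid's round brass bar, 14 mm thick, 140 mm long, parallel to the hinge, carried 45 mm beyond the free edge by two 10 mm arms 65 mm either side of its middle, free all round in between: 225 mm from the hinge along the lid and 7 mm up from the lid's underside. Axes as the hinge's.
- dome: clear glass dome paperweight, loose, standing in the +y half of the case: 70 mm across, 32 mm high. Origin at the centre of its underside.
- specs: dark rounded spectacle case with a brass seam, loose, on the other side of the display case from the book: 160 mm (x) by 62 mm by 38 mm high. Origin at the centre of its underside.
- mug: white mug, loose, 80 mm across, 90 mm high, at the back left of the table. Origin at the centre of its underside.
- lens: hand lens lying flat at the back right of the table: brass ring 80 mm across, 12 mm thick, wooden handle reaching 138 mm from the ring's centre along its -x. Origin under the ring's centre.
Mind the look-alikes: they are no part of the job. Of the things that look like the book, the middle-sized one is meant.

How it is judged:
On the way, in this order (a step that is already met when the one before it is completed fails the run):
1. the book lies flat in the empty half of the case and is let go, with the lid still raised (z of book in the frame of case_floor between -0.008 and 0.008 m and angle between book's own z axis and vertical below 0.1 rad and x of book in the frame of case_floor between -0.055 and 0.055 m and y of book in the frame of case_floor between -0.115 and 0 m and contact force between the fingers and book below 0.1 N and value of joint lid above 1.2 rad), for 0.2 s.
2. the lid is fully shut (value of joint lid below 0.03 rad), for 0.2 s.
At the end, for the whole second after the job is handed in: The lid is shut (within 0.03 rad) and the book lies still and flat (within 0.1 rad) on the case's floor (within 8 mm), its middle in the half away from the dome (value of joint lid below 0.03 rad and z of book in the frame of case_floor between -0.008 and 0.008 m and angle between book's own z axis and vertical below 0.1 rad and x of book in the frame of case_floor between -0.055 and 0.055 m and y of book in the frame of case_floor between -0.115 and 0 m and linear speed of book below 0.02 m/s); the robot touches nothing.
It fails at once if the lid drops: it swings shut faster than 1.5 rad/s (a fall of about 6 mm at its edge) (velocity of joint lid below -1.5 rad/s).
It fails at once if the book is dropped: it moves faster than 0.6 m/s (a fall of about 18 mm) with no finger on it (linear speed of book above 0.6 m/s and contact force between the fingers and book below 0.1 N).
It fails at once if the dome, the spectacle case, the mug or the hand lens is moved by more than 20 mm (distance of any of dome, specs, mug, lens from where it was at the start of the episode above 0.02 m).
It also fails if it takes over 72 s, if anything falls off the work surface, if the arm or the gripper's body presses on something with over 40 N, if the wrist force passes 120 N, or if a joint passes its speed limit or range.

## Working session

There is one attempt and no reset: what is moved stays moved. The work goes in short steps, Python scripts to look and compute and a tool call to move; the robot and the scene stay as the last step left them, time stands still between calls to the robot, and variables do not carry over. Pictures are saved under pics/ and viewed, at most 10 in all, crops included, and the job is handed in when it is done.

Besides the shell and the picture viewer there is one more tool, called after "Request:" as name(argument=value, ...) on one line, values as JSON. arm_command: Moves the arm, as the interface text tells. Shifts and turns lie within -1 to 1; 1 stands for 40 cm of shift or 1.5 rad of turn. Its arguments: {"type":"object","properties":{"rows":{"type":"array"}},"required":["rows"]}

```bash
mkdir -p pics
cat > h.py <<'E'
import numpy as np, cv2
from plant import r
from scipy.spatial.transform import Rotation as Ro
def snap(n,f):
    im=r.get_image(n); cv2.imwrite('pics/'+f,im[:,:,::-1]); return im
def ray(n,uv,z):
    p=r.camera_params(n); K,R,t=map(np.array,(p['K'],p['R'],p['t']))
    q=cv2.undistortPoints(np.array(uv,float).reshape(-1,1,2),K,np.array(p['distortion'],float)).reshape(-1,2)
    c=-R.T@t; d=np.c_[q,np.ones(len(q))]@R
    return c+d*((z-c[2])/d[:,2])[:,None]
def proj(n,X):
    p=r.camera_params(n)
    return cv2.projectPoints(np.array(X,float).reshape(-1,1,3),cv2.Rodrigues(np.array(p['R'],float))[0],np.array(p['t'],float),np.array(p['K'],float),np.array(p['distortion'],float))[0].reshape(-1,2)
E
python3 - <<'E'
from h import *
snap('top','top1.png'); snap('side','side1.png'); o=r.observe(); print(o['tcp_pos'],o['tcp_rot'],r.tip_extent)
for n in('top','side','wrist'):
    p=r.camera_params(n); print(n,-np.array(p['R']).T@p['t'],p['K'])
E
```

```text
[0.18007258 0.51945046 0.23878579] [ 1.66118458e-01  9.86105602e-01 -5.84507930e-04 -2.42391642e-04] 0.008
top [ 4.05035866e-01 -1.05507491e-03  1.24650342e+00] [[480.72289421   0.         324.62140784]
 [  0.         480.72289421 236.64222991]
 [  0.           0.           1.        ]]
side [-0.1074319  -0.60015713  0.97234281] [[466.46968995   0.         318.8165813 ]
 [  0.         466.46968995 236.1988635 ]
 [  0.           0.           1.        ]]
wrist [0.10327256 0.54567426 0.37370979] [[401.14841198   0.         312.6231867 ]
 [  0.         401.14841198 241.76392042]
 [  0.           0.           1.        ]]
```

View pics/top1.png

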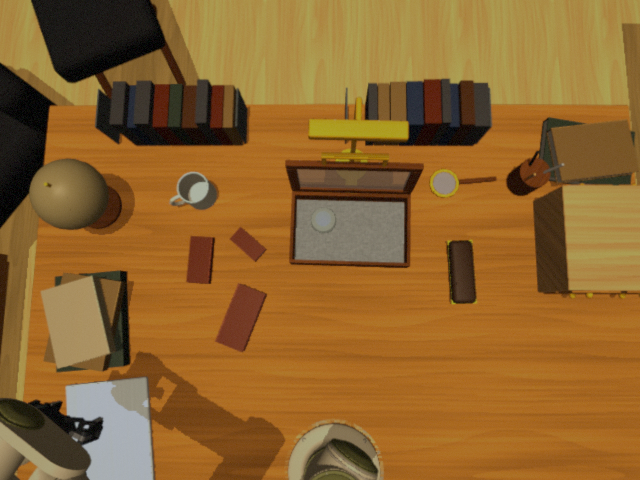

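View pics/side1.png

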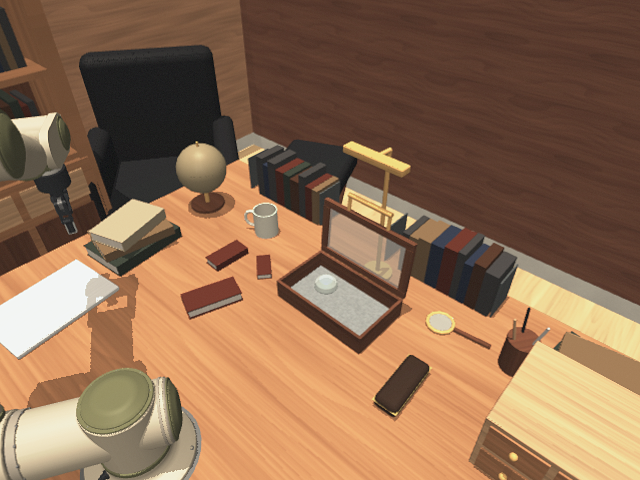

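The top view shows three book-like things: (200,260) medium, (248,244) small and (241,317) large. The one at (200,260) looks middle-sized, so I'll check it in an enlarged crop. The case is at about (351,230), with its lid upright and the dome at (322,220).

Run:
```python
from h import *
im=cv2.imread('pics/top1.png')
a=cv2.resize(im[225:355,180:275],None,fx=4,fy=4,interpolation=cv2.INTER_CUBIC)
b=cv2.resize(im[140:275,285:425],None,fx=3,fy=3,interpolation=cv2.INTER_CUBIC)
c=np.zeros((520,800,3),np.uint8); c[:a.shape[0],:380]=a; c[:405,380:800]=b
cv2.imwrite('pics/crop1.png',c)
```

```text
(no output)
```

View pics/crop1.png

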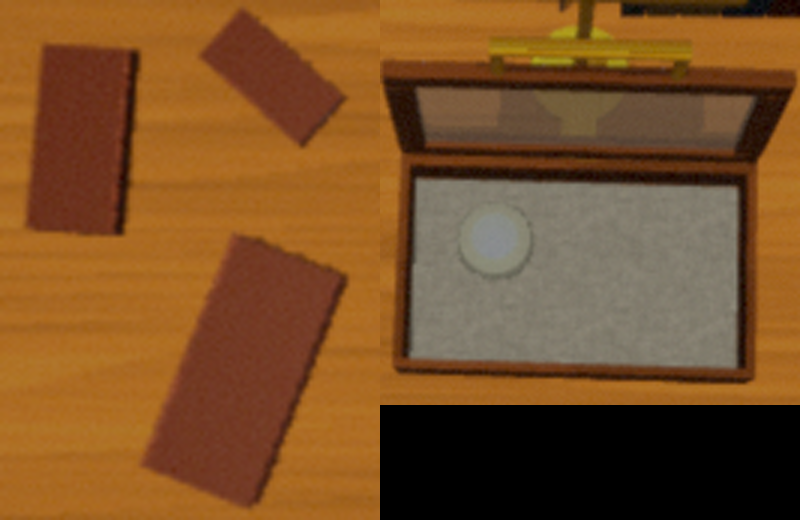

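Run:
```python
from h import *
def A(l):return np.array(l)/4+[180,225]-.4
def B(l):return (np.array(l)-[380,0])/3+[285,140]-.4
for n,l,z in(('med',[(42,45),(132,48),(122,234),(27,230)],.024),('small',[(240,8),(345,97),(304,146),(202,54)],.02),('large',[(235,234),(346,275),(255,507),(142,464)],.03)):
    P=ray('top',A(l),z)[:,:2]; print(n,P.mean(0).round(4),[np.linalg.norm(P[i]-P[i-1]).round(3) for i in range(4)], np.degrees(np.arctan2(*(P[0]-P[3])[::-1])),np.degrees(np.arctan2(*(P[1]-P[2])[::-1])))
P=ray('top',B([(402,155),(757,163),(752,378),(393,369)]),.06)[:,:2]
print('case',P.round(3).tolist(),P.mean(0),np.degrees(np.arctan2(*(P[0]-P[1]))),[np.linalg.norm(P[i]-P[i-1]).round(3) for i in range(4)])
P=ray('top',B([(412,180),(740,186),(738,368),(408,360)]),.008)[:,:2];print('floor',P.round(3).tolist(),P.mean(0))
P=ray('top',B([(490,46),(692,46)]),.285);print('bar',P)
print('dome',ray('top',B([(496,240)]),.02))
```

```text
med [0.5175 0.3459] [np.float64(0.119), np.float64(0.059), np.float64(0.12), np.float64(0.061)] -2.058996051765871 -0.8640922724734327
small [0.559  0.2239] [np.float64(0.038), np.float64(0.091), np.float64(0.041), np.float64(0.09)] -38.20714093172016 -38.95294994738598
large [0.3723 0.2345] [np.float64(0.153), np.float64(0.076), np.float64(0.153), np.float64(0.076)] -20.645031644880998 -20.43337382948653
case [[0.688, 0.108], [0.682, -0.19], [0.501, -0.183], [0.507, 0.113]] [ 0.59432561 -0.03813584] 1.2222776473244301 [np.float64(0.181), np.float64(0.299), np.float64(0.181), np.float64(0.296)]
floor [[0.678, 0.104], [0.673, -0.183], [0.514, -0.179], [0.519, 0.105]] [ 0.59595144 -0.03849426]
bar [[ 0.71145459  0.02777977  0.285     ]
 [ 0.7114994  -0.11141456  0.285     ]]
dome [[0.62243504 0.02926266 0.02      ]]
```

The crop shows the book at world (0.518, 0.346), measuring 119 x 60 mm. The look-alikes measure 90 x 40 mm and 153 x 76 mm, so the middle-sized one is the book. The case is centred near (0.595, -0.038) at a yaw of about -1.5°, and its right half is empty.

```bash
cat >> h.py <<'E'
def down(yaw): # tool x towards robot when yaw=0 (book/case yaw, rad)
    return Ro.from_euler('z',yaw)*Ro.from_quat([0,1,0,0])
def go(p,R=None):
    o=r.observe(); R0=Ro.from_quat(o['tcp_rot']); R=R or R0
    s=R0.inv().apply(np.array(p)-o['tcp_pos'])/.4; t=(R0.inv()*R).as_rotvec()/1.5
    print('turn',t.round(4).tolist(),'shift',s.round(4).tolist()); return s,t
E
python3 - <<'E'
from h import *
go([.5175,.346,.10],down(-.026))
print('lamp',ray('top',[(358,130)],.425), 'lamp ends',ray('top',[(309,122),(408,122),(408,138),(309,138)],.425))
E
```

```text
turn [-0.0008, -0.0003, -0.2052] shift [-0.9392, -0.1329, 0.3469]
lamp [[ 0.71288195 -0.04154929  0.425     ]] lamp ends [[ 0.7279531   0.04600266  0.425     ]
 [ 0.72779507 -0.1307115   0.425     ]
 [ 0.69805031 -0.13012756  0.425     ]
 [ 0.69809756  0.04566625  0.425     ]]
```

Request:
arm_command(rows=[[[0, 0, -0.205], [-0.94, -0.133, 0.347], 1], [[0, 0, -0.205], [-0.94, -0.133, 0.347], 1], [[0, 0, -0.205], [-0.94, -0.133, 0.347], 1], [[0, 0, -0.205], [-0.94, -0.133, 0.347], 1], [[0, 0, -0.205], [-0.94, -0.133, 0.347], 1], [[0, 0, -0.205], [-0.94, -0.133, 0.347], 1], [[0, 0, -0.205], [-0.94, -0.133, 0.347], 1], [[0, 0, -0.205], [-0.94, -0.133, 0.347], 1], [[0, 0, -0.205], [-0.94, -0.133, 0.347], 1], [[0, 0, -0.205], [-0.94, -0.133, 0.347], 1], [[0, 0, -0.205], [-0.94, -0.133, 0.347], 1], [[0, 0, -0.205], [-0.94, -0.133, 0.347], 1]])

```text
time_s: 1.3
tcp_pos: [0.5168, 0.3473, 0.1014]
tcp_rot: [0.012, 1.0, 0.0, 0.0]
force: [0.2, 0.8, -0.3]
gripper_width: 1.007
gripper_force: 0.0
```

Run:
```python
from h import *
o=r.observe();print(o['tcp_pos'],o['qpos'])
snap('wrist','w1.png')
go([.5175,.346,.01],down(-.026))
print(proj('wrist',[[.5175,.346,.024]]))
```

```text
[0.51678424 0.34732619 0.10137648] [ 4.01806211e-01  6.26735958e-01  1.28458245e+00  2.51447394e-04
  1.22951445e+00 -1.14459603e+00]
turn [0.0003, 0.0005, 0.0011] shift [-0.0015, -0.0033, 0.2285]
[[311.22912002 260.68171312]]
```

View pics/w1.png

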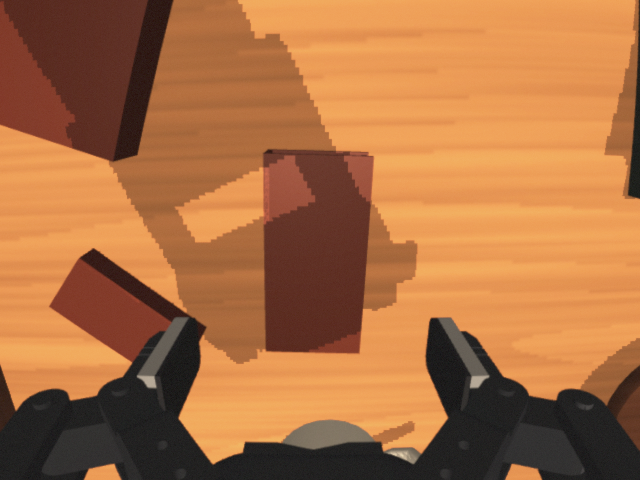

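The wrist view has the book's top face at (264,153), (373,157), (359,353), (266,352), between the open fingers. The small book's corner is near (205,328).

Run:
```python
from h import *
P=ray('wrist',[(264,153),(373,158),(360,353),(266,352)],.024)[:,:2];print(P,P.mean(0),np.degrees([np.arctan2(*(P[3]-P[0])[::-1]),np.arctan2(*(P[2]-P[1])[::-1])]))
print(ray('wrist',[(205,328)],.02))
```

```text
[[0.45674596 0.32292227]
 [0.46073885 0.3798766 ]
 [0.57963877 0.3746141 ]
 [0.57743693 0.31640484]] [0.51864013 0.34845445] [-3.09102439 -2.53425348]
[[0.56213124 0.27903432 0.02      ]]
```

Request:
arm_command(rows=[[[0, 0, 0.01], [-0.004, 0, 0.09], 1], [[0, 0, 0.01], [-0.004, 0, 0.14], 1], [[0, 0, 0.01], [-0.004, 0, 0.17], 1], [[0, 0, 0.01], [-0.004, 0, 0.195], 1], [[0, 0, 0.01], [-0.004, 0, 0.215], 1], [[0, 0, 0.01], [-0.004, 0, 0.225], 1], [[0, 0, 0.01], [-0.004, 0, 0.228], 1], [[0, 0, 0.01], [-0.004, 0, 0.228], 1]])

```text
time_s: 2.15
tcp_pos: [0.5198, 0.3462, 0.0097]
tcp_rot: [0.021, 1.0, 0.0, 0.0]
force: [1.4, -0.6, 0.1]
gripper_width: 0.997
gripper_force: 0.0
```

Request:
arm_command(rows=[[[0, 0, 0], [0, 0, 0], 0.4], [[0, 0, 0], [0, 0, 0], 0.2], [[0, 0, 0], [0, 0, 0], -1], [[0, 0, 0], [0, 0, 0], -1], [[0, 0, 0], [0, 0, 0], -1], [[0, 0, 0], [0, 0, 0], -1], [[0, 0, 0], [0, 0, 0], -1], [[0, 0, 0], [0, 0, 0], -1]])

```text
time_s: 2.95
tcp_pos: [0.52, 0.3463, 0.0101]
tcp_rot: [0.021, 1.0, 0.0, 0.001]
force: [-0.5, -1.2, 6.4]
gripper_width: 0.665
gripper_force: 65.7
```

Request:
arm_command(rows=[[[0, 0, 0], [0, 0, -0.02], -1], [[0, 0, 0], [0, 0, -0.06], -1], [[0, 0, 0], [0, 0, -0.12], -1], [[0, 0, 0], [0, 0, -0.18], -1], [[0, 0, 0], [0, 0, -0.24], -1], [[0, 0, 0], [0, 0, -0.27], -1], [[0, 0, 0], [0, 0, -0.28], -1], [[0, 0, 0], [0, 0, -0.28], -1]])

```text
time_s: 3.75
tcp_pos: [0.5194, 0.3461, 0.121]
tcp_rot: [0.021, 1.0, -0.0, -0.0]
force: [0.2, -0.5, -1.4]
gripper_width: 0.661
gripper_force: 64.8
```

Run:
```python
from h import *
snap('wrist','w2.png')
y=-.026; c=np.array([.595,-.038]); 
p=c+Ro.from_euler('z',y).apply([0,-.070,0])[:2]; print(p)
# keep grasp offset: book centre vs tcp
go([*p,.122],down(-.026))
```

```text
[ 0.59318021 -0.10797634]
turn [-0.0005, -0.001, -0.0102] shift [-0.2317, -1.1262, -0.0036]
```

View pics/w2.png

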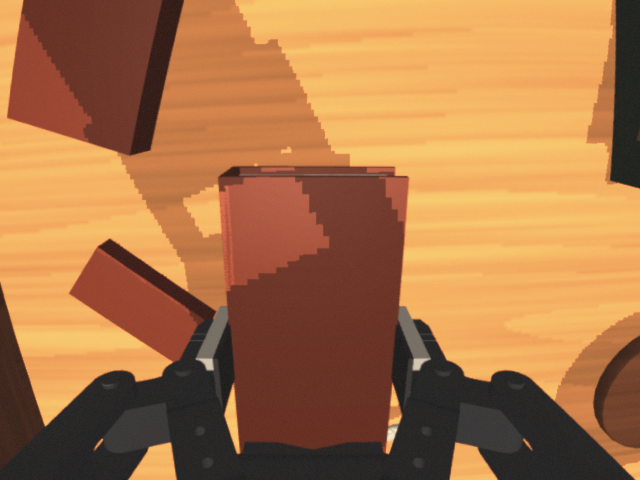

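The book is held squarely between the pads, with its near edge at row 175.

Request:
arm_command(rows=[[[0, 0, 0], [-0.02, -0.06, 0], -1], [[0, 0, 0], [-0.04, -0.14, 0], -1], [[0, 0, 0], [-0.06, -0.23, 0], -1], [[0, 0, 0], [-0.08, -0.33, 0], -1], [[0, 0, 0], [-0.1, -0.43, 0], -1], [[0, 0, 0], [-0.12, -0.53, 0], -1], [[0, 0, 0], [-0.15, -0.63, 0], -1], [[0, 0, 0], [-0.18, -0.73, 0], -1], [[0, 0, -0.01], [-0.2, -0.81, 0], -1], [[0, 0, -0.01], [-0.22, -0.87, 0], -1], [[0, 0, -0.01], [-0.23, -0.9, 0], -1], [[0, 0, -0.01], [-0.23, -0.9, 0], -1]])

```text
time_s: 5.0
tcp_pos: [0.5966, -0.0184, 0.1203]
tcp_rot: [0.014, 1.0, 0.0, -0.001]
force: [-0.3, 0.1, -1.6]
gripper_width: 0.667
gripper_force: 64.8
```

Request:
arm_command(rows=[[[0, 0, 0], [0, -0.05, 0], -1], [[0, 0, 0], [0, -0.11, 0], -1], [[0, 0, 0], [0, -0.17, 0], -1], [[0, 0, 0], [0, -0.21, 0], -1], [[0, 0, 0], [0, -0.226, 0], -1], [[0, 0, 0], [0, -0.226, 0], -1], [[0, 0, 0], [0, -0.226, 0], -1]])

```text
time_s: 5.7
tcp_pos: [0.5942, -0.1067, 0.1212]
tcp_rot: [0.013, 1.0, 0.0, -0.0]
force: [0.1, 0.2, -1.5]
gripper_width: 0.663
gripper_force: 64.8
```

Run:
```python
from h import *
snap('wrist','w3.png')
o=r.observe();print(o['tcp_pos'])
y=-.026; c=np.array([.595,-.038]); 
p=c+Ro.from_euler('z',y).apply([0,-.070,0])[:2]
go([*p,.0185],down(-.026))
snap('side','s3.png')
a=cv2.imread('pics/w3.png');b=cv2.imread('pics/s3.png')[190:400,260:480]
cv2.imwrite('pics/c3.png',np.hstack([cv2.resize(a,(400,300)),cv2.resize(b,(314,300),interpolation=cv2.INTER_CUBIC)]))
```

```text
[ 0.59427736 -0.10660237  0.12131116]
turn [0.0002, -0.0001, 0.0005] shift [0.0026, -0.0036, 0.257]
```

View pics/c3.png

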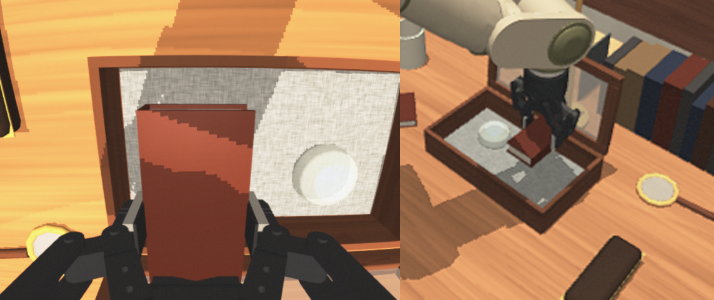

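The pictures show the book over the empty half, clear of the dome at (325,175) and inside the walls, so I'll lower it.

Request:
arm_command(rows=[[[0, 0, 0], [0.002, -0.003, 0.03], -1], [[0, 0, 0], [0.002, -0.003, 0.08], -1], [[0, 0, 0], [0.002, -0.003, 0.13], -1], [[0, 0, 0], [0.002, -0.003, 0.17], -1], [[0, 0, 0], [0.002, -0.003, 0.2], -1], [[0, 0, 0], [0.002, -0.003, 0.225], -1], [[0, 0, 0], [0.002, -0.003, 0.24], -1], [[0, 0, 0], [0.002, -0.003, 0.25], -1], [[0, 0, 0], [0.002, -0.003, 0.255], -1], [[0, 0, 0], [0.002, -0.003, 0.257], -1], [[0, 0, 0], [0.002, -0.003, 0.257], -1]])

```text
time_s: 6.9
tcp_pos: [0.5936, -0.109, 0.0188]
tcp_rot: [0.013, 1.0, -0.0, 0.0]
force: [-0.5, -0.2, -1.3]
gripper_width: 0.662
gripper_force: 64.8
```

Request:
arm_command(rows=[[[0, 0, 0], [0, 0, 0], 0.5], [[0, 0, 0], [0, 0, 0], 0.6], [[0, 0, 0], [0, 0, 0], 0.6], [[0, 0, 0], [0, 0, 0], 0.6], [[0, 0, 0], [0, 0, 0], 0.6], [[0, 0, 0], [0, 0, 0], 0.6]])

```text
time_s: 7.5
tcp_pos: [0.5935, -0.1089, 0.0186]
tcp_rot: [0.013, 1.0, -0.0, 0.0]
force: [-0.7, -0.2, -0.1]
gripper_width: 0.798
gripper_force: 0.0
```

Request:
arm_command(rows=[[[0, 0, 0], [0, 0, -0.02], 0.6], [[0, 0, 0], [0, 0, -0.06], 0.6], [[0, 0, 0], [0, 0, -0.12], 0.6], [[0, 0, 0], [0, 0, -0.2], 0.6], [[0, 0, 0], [0, 0, -0.3], 0.6], [[0, 0, 0], [0.1, 0, -0.4], 0.6], [[0, 0, 0], [0.2, 0.1, -0.45], 0.6], [[0, 0, 0], [0.3, 0.1, -0.5], 0.6], [[0, 0, 0], [0.4, 0.17, -0.5], 0.6], [[0, 0, 0], [0.5, 0.17, -0.5], 0.6], [[0, 0, 0], [0.5, 0.17, -0.5], 0.6], [[0, 0, 0], [0.5, 0.17, -0.5], 0.6]])

```text
time_s: 8.7
tcp_pos: [0.3952, -0.0357, 0.2195]
tcp_rot: [0.013, 1.0, -0.0, 0.001]
force: [1.0, 0.0, 0.3]
gripper_width: 0.8
gripper_force: 0.0
```

Run:
```python
from h import *
o=r.observe();print(o['tcp_pos'],o['qpos'])
snap('top','t4.png');snap('side','s4.png')
a=cv2.imread('pics/t4.png')[110:275,280:430];b=cv2.imread('pics/s4.png')[130:360,260:430]
cv2.imwrite('pics/c4.png',np.hstack([cv2.resize(a,(450,495),interpolation=cv2.INTER_CUBIC),cv2.resize(b[:225],(340,495*1),interpolation=cv2.INTER_CUBIC)]))
```

```text
[ 0.39523601 -0.03568323  0.21949798] [-3.90665935e-01  1.27810004e-01  1.71615733e+00  5.35558955e-05
  1.29529630e+00 -1.93489157e+00]
```

View pics/c4.png

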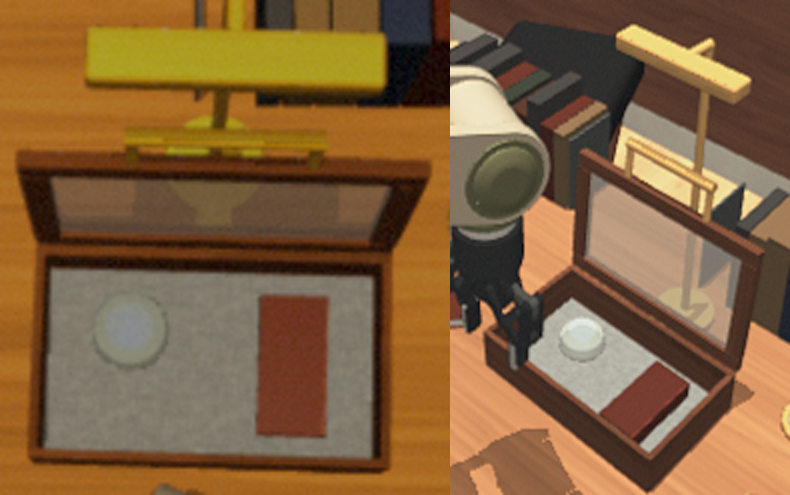

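The book lies flat in the empty half, and the lid is still raised. In this crop the bar runs from (125,137) to (327,140) in the top view and from (628,143) to (714,187) in the side view. Next I'll triangulate it and plan the approach.

```bash
cat >> h.py <<'E'
C=np.array([.595,-.038,0]); YAW=-.026; RC=Ro.from_euler('z',YAW)
H=C+RC.apply([.09,0,.06])
def bar(th): return H+RC.apply([-.225*np.cos(th)+.007*np.sin(th),0,.225*np.sin(th)+.007*np.cos(th)])
def lean(phi): # tool x = case y, leaning back by phi
    s,c=np.sin(phi),np.cos(phi)
    return RC*Ro.from_matrix(np.array([[0,1,0],[c,0,s],[s,0,-c]]).T)
def tcp(th,phi,back=0): R=lean(phi); return bar(th)+R.apply([0,0,.011-back]),R
E
python3 - <<'E'
from h import *
from scipy.optimize import least_squares
T=np.array([(125,137),(327,140)])/3+[280,110]-.4
S=np.array([(260+(628-450)/2,130+143/2.2),(260+(714-450)/2,130+187/2.2)])-.3
for i in range(2):
    f=lambda X:np.r_[proj('top',X)[0]-T[i],proj('side',X)[0]-S[i]]
    s=least_squares(f,[.71,0,.28]);print(s.x.round(4),s.fun.round(1))
for th in(1.5,1.57,1.6,1.65,1.7):print(th,bar(th),proj('top',bar(th))[0],proj('side',bar(th))[0])
print(T.mean(0),S.mean(0))
t=lambda l:np.array(l)/3+[280,110]-.4
P=ray('top',t([(30,460),(388,467),(392,256),(40,248)]),.06)[:,:2];print(P.round(3),P.mean(0))
p,R=tcp(1.65,.785,.08); print(p); go(p,R)
E
```

```text
[0.7113 0.0281 0.2823] [-0.1  0.1  0.2 -0. ]
[ 0.7081 -0.1111  0.2861] [-0.1  0.1  0.2 -0. ]
1.5 [ 0.6760392  -0.04010749  0.28493153] [354.11058929 171.55204917] [361.22121909 209.65780988]
1.57 [ 0.6917881  -0.04051706  0.2850055 ] [354.29083767 164.1342434 ] [365.15289549 206.98220442]
1.6 [ 0.6985319  -0.04069244  0.28469966] [354.36106087 161.01655654] [366.81059862 205.95706739]
1.65 [ 0.70974146 -0.04098395  0.28374079] [354.46840383 155.91908525] [369.5302608 204.4124913]
1.7 [ 0.7208891  -0.04127385  0.28222267] [354.56333924 150.96235135] [372.18903645 203.07415559]
[354.93333333 155.76666667] [370.2 204.7]
[[ 0.506  0.111]
 [ 0.502 -0.184]
 [ 0.679 -0.19 ]
 [ 0.685  0.106]] [ 0.59303642 -0.03939373]
[ 0.66098701 -0.03971605  0.33255058]
turn [-0.4087, -0.4081, 0.9882] shift [-0.6621, 0.0083, -0.2831]
```

Request:
arm_command(rows=[[[-0.409, -0.408, 0.988], [-0.1, 0, -0.1], -0.1], [[-0.409, -0.408, 0.988], [-0.1, 0, -0.15], -0.1], [[-0.409, -0.408, 0.988], [-0.1, 0, -0.2], -0.1], [[-0.409, -0.408, 0.988], [-0.1, 0, -0.25], -0.1], [[-0.409, -0.408, 0.988], [-0.1, 0, -0.28], -0.1], [[-0.409, -0.408, 0.988], [-0.1, 0, -0.28], -0.1], [[-0.409, -0.408, 0.988], [-0.1, 0, -0.28], -0.1], [[-0.409, -0.408, 0.988], [-0.1, 0, -0.28], -0.1], [[-0.409, -0.408, 0.988], [-0.1, 0, -0.28], -0.1], [[-0.409, -0.408, 0.988], [-0.1, 0, -0.28], -0.1], [[-0.409, -0.408, 0.988], [-0.1, 0, -0.28], -0.1], [[-0.409, -0.408, 0.988], [-0.1, 0, -0.28], -0.1]])

```text
time_s: 10.0
tcp_pos: [0.4356, -0.037, 0.3304]
tcp_rot: [0.663, 0.643, 0.268, 0.273]
force: [-0.3, 0.2, 1.0]
gripper_width: 0.453
gripper_force: 0.0
```

Request:
arm_command(rows=[[[0, 0, 0], [0, 0, 0], -0.1], [[0, 0, 0], [0, 0, 0], -0.1], [[0, 0, 0], [0, 0, 0], -0.1]])

```text
time_s: 10.3
tcp_pos: [0.4359, -0.0371, 0.3308]
tcp_rot: [0.661, 0.646, 0.267, 0.273]
force: [-0.9, -0.6, 0.6]
gripper_width: 0.453
gripper_force: 0.0
```

Run:
```python
from h import *
o=r.observe();print(o['tcp_pos'],o['qpos'].round(2) if hasattr(o['qpos'],'round') else o['qpos'],o['gripper_width'])
go(*tcp(1.65,.785,.08)); go(*tcp(1.65,.785,0))
```

```text
[ 0.43587652 -0.03714901  0.3307614 ] [-0.59 -0.19  1.9   0.55  0.81 -0.82] 0.4528604978573155
turn [-0.001, -0.0008, 0.0008] shift [0.0073, 0.4018, 0.394]
turn [-0.001, -0.0008, 0.0008] shift [0.007, 0.4021, 0.594]
```

Request:
arm_command(rows=[[[0, 0, 0], [0, 0.07, 0.07], -0.1], [[0, 0, 0], [0, 0.15, 0.15], -0.1], [[0, 0, 0], [0, 0.23, 0.23], -0.1], [[0, 0, 0], [0.005, 0.31, 0.3], -0.1], [[0, 0, 0], [0.007, 0.38, 0.36], -0.1], [[0, 0, 0], [0.007, 0.402, 0.394], -0.1], [[0, 0, 0], [0.007, 0.402, 0.394], -0.1], [[0, 0, 0], [0.007, 0.402, 0.394], -0.1]])

```text
time_s: 11.1
tcp_pos: [0.6603, -0.0398, 0.3319]
tcp_rot: [0.662, 0.645, 0.267, 0.273]
force: [-0.2, 0.8, -0.6]
gripper_width: 0.453
gripper_force: 0.0
```

Run:
```python
from h import *
o=r.observe();print(o['tcp_pos'],o['qpos'].round(2))
go(*tcp(1.65,.785,0))
snap('side','s5.png');snap('wrist','w5.png');snap('top','t5.png')
a=cv2.imread('pics/s5.png')[110:290,270:450];b=cv2.imread('pics/w5.png')
cv2.imwrite('pics/c5.png',np.hstack([cv2.resize(a,(400,400),interpolation=cv2.INTER_CUBIC),cv2.copyMakeBorder(cv2.resize(b,(400,300)),0,100,0,0,0)]))
```

```text
[ 0.66028137 -0.03975369  0.33185417] [-0.32  0.25  1.43  0.31  0.72 -0.45]
turn [-0.0016, -0.0008, 0.0002] shift [-0.0001, 0.003, 0.2]
```

View pics/c5.png

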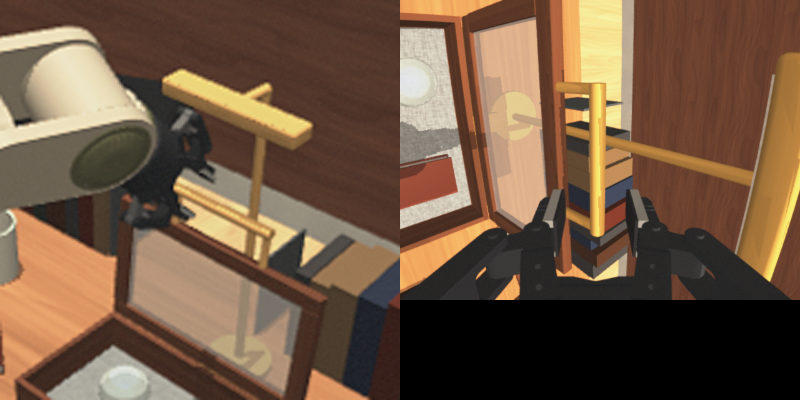

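The wrist view shows the bar at column 597, midway between the fingers at 553 and 638. The lamp is clear on the right, so I'll advance and grip.

Request:
arm_command(rows=[[[0, 0, 0], [0, 0.003, 0.04], -0.1], [[0, 0, 0], [0, 0.003, 0.09], -0.1], [[0, 0, 0], [0, 0.003, 0.13], -0.1], [[0, 0, 0], [0, 0.003, 0.16], -0.1], [[0, 0, 0], [0, 0.003, 0.18], -0.1], [[0, 0, 0], [0, 0.003, 0.195], -0.1], [[0, 0, 0], [0, 0.003, 0.2], -0.1], [[0, 0, 0], [0, 0.003, 0.2], -0.1], [[0, 0, 0], [0, 0.003, 0.2], -0.1]])

```text
time_s: 12.15
tcp_pos: [0.7177, -0.0411, 0.2772]
tcp_rot: [0.662, 0.645, 0.267, 0.274]
force: [-0.1, -0.6, -1.0]
gripper_width: 0.456
gripper_force: 0.0
```

Request:
arm_command(rows=[[[0, 0, 0], [0, 0, 0], -0.25], [[0, 0, 0], [0, 0, 0], -0.35], [[0, 0, 0], [0, 0, 0], -0.45], [[0, 0, 0], [0, 0, 0], -0.55], [[0, 0, 0], [0, 0, 0], -0.65], [[0, 0, 0], [0, 0, 0], -0.75], [[0, 0, 0], [0, 0, 0], -1], [[0, 0, 0], [0, 0, 0], -1], [[0, 0, 0], [0, 0, 0], -1], [[0, 0, 0], [0, 0, 0], -1]])

```text
time_s: 13.15
tcp_pos: [0.7178, -0.0411, 0.2768]
tcp_rot: [0.662, 0.645, 0.267, 0.273]
force: [-0.6, -0.8, 1.3]
gripper_width: 0.14
gripper_force: 58.4
```

```bash
cat >> h.py <<'E'
def arc(th0,th1,ph1,n):
    """rows from th0 to th1, lean turning evenly from the present one to ph1, relative to present pose"""
    o=r.observe(); R0=Ro.from_quat(o['tcp_rot']); z=RC.inv().apply(R0.apply([0,0,1])); ph0=np.arctan2(z[0],-z[2])
    off=R0.inv().apply(o['tcp_pos']-tcp(th0,ph0)[0]); print('lean',ph0.round(3),'off mm',(off*1e3).round(1),'q',np.round(o['qpos'],2),'F',np.round(o['force'],1))
    for i in range(1,n+1):
        f=i/n; p,R=tcp(th0+f*(th1-th0),ph0+f*(ph1-ph0))
        p=p+R.apply([0,off[1]*0,off[2]]) 
        s=R0.inv().apply(p-o['tcp_pos'])/.4; t=(R0.inv()*R).as_rotvec()/1.5
        print(t.round(3).tolist(),s.round(3).tolist())
E
python3 - <<'E'
from h import *
o=r.observe(); print(o['gripper_width'],o['gripper_force'])
arc(1.65,1.2,.72,12)
E
```

```text
0.14046224434811325 58.379228711128235
lean 0.784 off mm [ 0.1  0.8 -0.4] q [-0.29  0.4   1.38  0.32  0.62 -0.45] F [-0.6 -0.8  1.3]
[0.004, -0.001, -0.0] [-0.0, -0.016, -0.016]
[0.007, -0.001, -0.0] [-0.0, -0.03, -0.032]
[0.011, -0.001, -0.0] [-0.0, -0.045, -0.047]
[0.014, -0.001, -0.0] [-0.0, -0.06, -0.062]
[0.018, -0.001, -0.0] [-0.0, -0.076, -0.076]
[0.021, -0.001, -0.0] [-0.0, -0.092, -0.089]
[0.025, -0.001, -0.0] [-0.0, -0.109, -0.102]
[0.029, -0.001, -0.0] [-0.0, -0.127, -0.114]
[0.032, -0.001, -0.0] [-0.0, -0.145, -0.125]
[0.036, -0.001, -0.0] [-0.0, -0.163, -0.136]
[0.039, -0.001, -0.0] [-0.0, -0.182, -0.146]
[0.043, -0.001, -0.0] [-0.0, -0.201, -0.156]
```

Request:
arm_command(rows=[[[0.004, 0, 0], [0, -0.015, -0.016], -1], [[0.007, 0, 0], [0, -0.03, -0.032], -1], [[0.011, 0, 0], [0, -0.045, -0.047], -1], [[0.014, 0, 0], [0, -0.06, -0.062], -1], [[0.018, 0, 0], [0, -0.076, -0.076], -1], [[0.021, 0, 0], [0, -0.092, -0.089], -1], [[0.025, 0, 0], [0, -0.109, -0.102], -1], [[0.029, 0, 0], [0, -0.127, -0.114], -1], [[0.032, 0, 0], [0, -0.145, -0.125], -1], [[0.036, 0, 0], [0, -0.163, -0.136], -1], [[0.039, 0, 0], [0, -0.182, -0.146], -1], [[0.043, 0, 0], [0, -0.201, -0.156], -1]])

```text
time_s: 14.35
tcp_pos: [0.6168, -0.0387, 0.267]
tcp_rot: [0.67, 0.653, 0.247, 0.254]
force: [-1.6, 1.3, 12.5]
gripper_width: 0.142
gripper_force: 61.5
```

Run:
```python
from h import *
o=r.observe(); print(o['gripper_width'],o['gripper_force'])
arc(1.2,.75,.6,12)
```

```text
0.14235069795273148 61.47724986076355
lean 0.725 off mm [-0.1  1.6 -2.5] q [-0.34  0.24  1.61  0.36  0.62 -0.54] F [-1.6  1.3 12.5]
[0.007, 0.0, 0.0] [0.0, -0.024, -0.008]
[0.014, 0.0, 0.0] [0.0, -0.044, -0.014]
[0.021, 0.0, 0.0] [0.0, -0.065, -0.02]
[0.028, 0.0, 0.0] [0.0, -0.085, -0.026]
[0.035, 0.0, 0.0] [0.0, -0.106, -0.03]
[0.042, 0.0, 0.0] [0.0, -0.127, -0.034]
[0.049, 0.0, 0.0] [0.0, -0.148, -0.037]
[0.056, 0.0, 0.0] [0.0, -0.169, -0.039]
[0.063, 0.0, 0.0] [0.0, -0.191, -0.041]
[0.07, 0.0, 0.0] [0.0, -0.212, -0.041]
[0.077, 0.0, 0.0] [0.0, -0.233, -0.041]
[0.083, 0.0, 0.0] [0.0, -0.255, -0.04]
```

Request:
arm_command(rows=[[[0.007, 0, 0], [0, -0.022, -0.008], -1], [[0.014, 0, 0], [0, -0.044, -0.014], -1], [[0.021, 0, 0], [0, -0.065, -0.02], -1], [[0.028, 0, 0], [0, -0.085, -0.026], -1], [[0.035, 0, 0], [0, -0.106, -0.03], -1], [[0.042, 0, 0], [0, -0.127, -0.034], -1], [[0.049, 0, 0], [0, -0.148, -0.037], -1], [[0.056, 0, 0], [0, -0.169, -0.039], -1], [[0.063, 0, 0], [0, -0.191, -0.041], -1], [[0.07, 0, 0], [0, -0.212, -0.041], -1], [[0.077, 0, 0], [0, -0.233, -0.041], -1], [[0.083, 0, 0], [0, -0.255, -0.04], -1]])

```text
time_s: 15.55
tcp_pos: [0.529, -0.0364, 0.2086]
tcp_rot: [0.685, 0.667, 0.205, 0.21]
force: [13.6, -2.8, -13.4]
gripper_width: 0.139
gripper_force: 62.3
```

Run:
```python
from h import *
o=r.observe(); print(o['gripper_width'],o['gripper_force'])
arc(.75,.35,.35,12)
```

```text
0.1391543751372044 62.29377508163452
lean 0.594 off mm [-0.1 -2.4 -0.7] q [-0.39  0.19  1.83  0.36  0.6  -0.61] F [ 13.6  -2.8 -13.4]
[0.014, -0.0, 0.0] [0.0, -0.013, 0.004]
[0.027, -0.0, 0.0] [0.0, -0.032, 0.008]
[0.041, -0.0, 0.0] [0.0, -0.05, 0.014]
[0.054, -0.0, 0.0] [0.0, -0.069, 0.019]
[0.068, -0.0, 0.0] [0.0, -0.087, 0.026]
[0.081, -0.0, 0.0] [0.0, -0.105, 0.033]
[0.095, -0.0, 0.0] [0.0, -0.122, 0.04]
[0.109, -0.0, 0.0] [0.0, -0.14, 0.048]
[0.122, -0.0, 0.0] [0.0, -0.157, 0.057]
[0.136, -0.0, 0.0] [0.0, -0.174, 0.066]
[0.149, -0.0, 0.0] [0.0, -0.19, 0.075]
[0.163, -0.0, 0.0] [0.0, -0.207, 0.085]
```

Request:
arm_command(rows=[[[0.014, 0, 0], [0, -0.015, 0.006], -1], [[0.027, 0, 0], [0, -0.032, 0.012], -1], [[0.041, 0, 0], [0, -0.05, 0.019], -1], [[0.054, 0, 0], [0, -0.069, 0.024], -1], [[0.068, 0, 0], [0, -0.087, 0.031], -1], [[0.081, 0, 0], [0, -0.105, 0.038], -1], [[0.095, 0, 0], [0, -0.122, 0.045], -1], [[0.109, 0, 0], [0, -0.14, 0.053], -1], [[0.122, 0, 0], [0, -0.157, 0.062], -1], [[0.136, 0, 0], [0, -0.174, 0.071], -1], [[0.149, 0, 0], [0, -0.19, 0.08], -1], [[0.163, 0, 0], [0, -0.207, 0.09], -1]])

```text
time_s: 16.75
tcp_pos: [0.4807, -0.035, 0.132]
tcp_rot: [0.705, 0.687, 0.121, 0.124]
force: [0.9, -4.4, -0.1]
gripper_width: 0.14
gripper_force: 68.7
```

Run:
```python
from h import *
o=r.observe(); print(o['gripper_width'],o['gripper_force'])
arc(.35,.0,.2,12)
```

```text
0.13967169699947024 68.68234992027283
lean 0.348 off mm [0.  0.3 1.6] q [-0.38  0.27  1.89  0.2   0.66 -0.49] F [ 0.9 -4.4 -0.1]
[0.008, -0.001, 0.0] [-0.0, -0.012, 0.012]
[0.016, -0.001, 0.0] [-0.0, -0.023, 0.025]
[0.025, -0.001, 0.0] [-0.0, -0.033, 0.038]
[0.033, -0.001, 0.0] [-0.0, -0.043, 0.051]
[0.041, -0.001, 0.0] [-0.0, -0.053, 0.065]
[0.049, -0.001, 0.0] [-0.0, -0.062, 0.079]
[0.058, -0.001, 0.0] [-0.0, -0.071, 0.093]
[0.066, -0.001, 0.0] [-0.0, -0.079, 0.107]
[0.074, -0.001, 0.0] [-0.0, -0.087, 0.122]
[0.082, -0.001, 0.0] [-0.0, -0.095, 0.136]
[0.091, -0.001, 0.0] [-0.0, -0.102, 0.151]
[0.099, -0.001, 0.0] [-0.0, -0.109, 0.166]
```

Request:
arm_command(rows=[[[0.008, 0, 0], [0, -0.012, 0.012], -1], [[0.016, 0, 0], [0, -0.023, 0.025], -1], [[0.025, 0, 0], [0, -0.033, 0.038], -1], [[0.033, 0, 0], [0, -0.043, 0.051], -1], [[0.041, 0, 0], [0, -0.053, 0.065], -1], [[0.049, 0, 0], [0, -0.062, 0.079], -1], [[0.058, 0, 0], [0, -0.071, 0.093], -1], [[0.066, 0, 0], [0, -0.079, 0.107], -1], [[0.074, 0, 0], [0, -0.087, 0.122], -1], [[0.082, 0, 0], [0, -0.095, 0.136], -1], [[0.09, 0, 0], [0, -0.102, 0.15], -1], [[0.09, 0, 0], [0, -0.102, 0.15], -1]])

```text
time_s: 17.95
tcp_pos: [0.4633, -0.0345, 0.0615]
tcp_rot: [0.712, 0.694, 0.075, 0.076]
force: [0.7, -5.6, -1.1]
gripper_width: 0.138
gripper_force: 69.5
```

Run:
```python
from h import *
o=r.observe(); print(o['gripper_width'],o['gripper_force'])
R=Ro.from_quat(o['tcp_rot']); g=o['tcp_pos']+R.apply([0,0,-.011]); print('grasp pt',g,'shut bar',bar(0),'now',o['force'])
arc(.03,.0,.22,3)
```

```text
0.13832625461186374 69.49380397796631
grasp pt [ 0.46100725 -0.03440197  0.07227716] shut bar [ 0.46004563 -0.0344904   0.067     ] now [ 0.67247948 -5.56939683 -1.10975389]
lean 0.214 off mm [0.1 0.3 1.6] q [-0.37  0.41  1.93  0.13  0.61 -0.44] F [ 0.7 -5.6 -1.1]
[-0.001, -0.001, 0.0] [-0.0, -0.002, 0.005]
[-0.003, -0.001, 0.0] [-0.0, -0.004, 0.011]
[-0.004, -0.001, 0.0] [-0.0, -0.005, 0.016]
```

Still about 5 mm to go. I'll press down lightly in small steps until the force rises.

Request:
arm_command(rows=[[[0, 0, 0], [0, -0.001, 0.003], -1], [[0, 0, 0], [0, -0.002, 0.006], -1], [[0, 0, 0], [0, -0.003, 0.009], -1], [[0, 0, 0], [0, -0.004, 0.011], -1], [[0, 0, 0], [0, -0.005, 0.013], -1], [[0, 0, 0], [0, -0.005, 0.014], -1], [[0, 0, 0], [0, -0.005, 0.014], -1]])

```text
time_s: 18.65
tcp_pos: [0.4631, -0.0345, 0.0565]
tcp_rot: [0.712, 0.694, 0.076, 0.077]
force: [3.7, -3.5, -0.5]
gripper_width: 0.141
gripper_force: 69.5
```

Run:
```python
from h import *
o=r.observe(); 
R=Ro.from_quat(o['tcp_rot']); g=o['tcp_pos']+R.apply([0,0,-.011]); print('grasp pt',g,'shut bar',bar(0),'now',o['force'])
```

```text
grasp pt [ 0.46073067 -0.0344595   0.06727418] shut bar [ 0.46004563 -0.0344904   0.067     ] now [ 3.73408365 -3.4946312  -0.47224441]
```

Request:
arm_command(rows=[[[0, 0, 0], [0, 0, 0.001], -1], [[0, 0, 0], [0, 0, 0.002], -1], [[0, 0, 0], [0, 0, 0.003], -1], [[0, 0, 0], [0, 0, 0.004], -1], [[0, 0, 0], [0, 0, 0.005], -1], [[0, 0, 0], [0, 0, 0.005], -1]])

```text
time_s: 19.25
tcp_pos: [0.463, -0.0345, 0.0544]
tcp_rot: [0.712, 0.694, 0.075, 0.077]
force: [1.9, -4.0, 0.2]
gripper_width: 0.139
gripper_force: 69.6
```

Request:
arm_command(rows=[[[0, 0, 0], [0, 0, 0.001], -1], [[0, 0, 0], [0, 0, 0.002], -1], [[0, 0, 0], [0, 0, 0.003], -1], [[0, 0, 0], [0, 0, 0.004], -1], [[0, 0, 0], [0, 0, 0.005], -1], [[0, 0, 0], [0, 0, 0.005], -1]])

```text
time_s: 19.85
tcp_pos: [0.4631, -0.0343, 0.0531]
tcp_rot: [0.712, 0.694, 0.075, 0.077]
force: [-3.9, -4.4, 16.0]
gripper_width: 0.138
gripper_force: 72.6
```

Run:
```python
from h import *
snap('side','s6.png');snap('wrist','w6.png')
a=cv2.imread('pics/s6.png')[200:380,230:430];b=cv2.imread('pics/w6.png')
cv2.imwrite('pics/c6.png',np.hstack([cv2.resize(a,(400,360),interpolation=cv2.INTER_CUBIC),cv2.copyMakeBorder(cv2.resize(b,(400,300)),0,60,0,0,0)]))
```

```text
(no output)
```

View pics/c6.png

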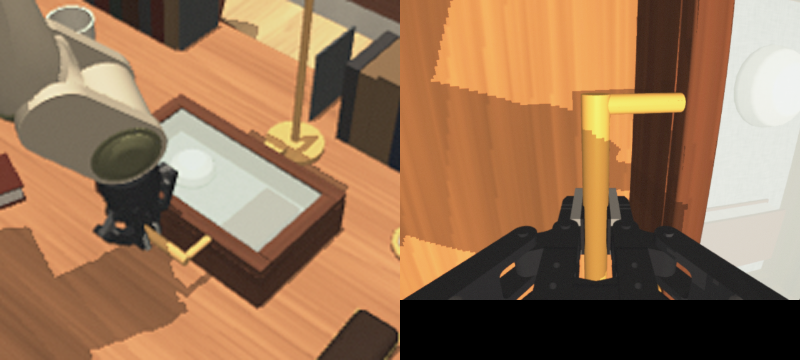

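The picture shows the lid flat on the rim, and the upward force of 16 N confirms contact. I'll let go and retract along the tool axis.

Request:
arm_command(rows=[[[0, 0, 0], [0, 0, 0], -0.5], [[0, 0, 0], [0, 0, 0], -0.3], [[0, 0, 0], [0, 0, 0], -0.25], [[0, 0, 0], [0, 0, 0], -0.25], [[0, 0, 0], [0, 0, 0], -0.25], [[0, 0, 0], [0, 0, 0], -0.25]])

```text
time_s: 20.55
tcp_pos: [0.4634, -0.0344, 0.0524]
tcp_rot: [0.712, 0.694, 0.075, 0.077]
force: [0.0, 0.0, -0.4]
gripper_width: 0.376
gripper_force: 0.0
```

Request:
arm_command(rows=[[[0, 0, 0], [0, 0, -0.01], -0.25], [[0, 0, 0], [0, 0, -0.03], -0.25], [[0, 0, 0], [0, 0, -0.06], -0.25], [[0, 0, 0], [0, 0, -0.1], -0.25], [[0, 0, 0], [0, 0, -0.15], -0.25], [[0, 0, 0], [0, 0, -0.2], -0.25], [[0, 0, 0], [0, 0, -0.25], -0.25], [[0, 0, 0], [0, 0, -0.28], -0.25], [[0, 0, 0], [0, 0, -0.28], -0.25], [[0, 0, 0], [0, 0, -0.28], -0.25]])

```text
time_s: 21.55
tcp_pos: [0.4395, -0.0339, 0.162]
tcp_rot: [0.712, 0.694, 0.075, 0.077]
force: [-0.3, -0.3, -0.0]
gripper_width: 0.374
gripper_force: 0.0
```

Run:
```python
from h import *
snap('side','s7.png');snap('top','t7.png')
a=cv2.imread('pics/s7.png')[200:380,230:430];b=cv2.imread('pics/t7.png')[120:300,270:430]
cv2.imwrite('pics/c7.png',np.hstack([cv2.resize(a,(400,360),interpolation=cv2.INTER_CUBIC),cv2.resize(b,(320,360),interpolation=cv2.INTER_CUBIC)]))
```

```text
(no output)
```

View pics/c7.png

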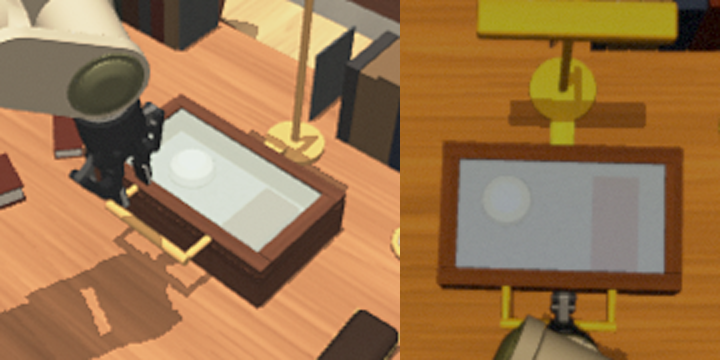

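The lid is shut, the book shows through the pane at (615,222), the dome has not moved, and the gripper is clear.

```bash
python3 -c "
from plant import r
print(r.job_done())"
```

```text
the job is handed in; nothing more can be done
None
```

The book lies flat in the empty half of the case, the lid is shut and let go, and the job is handed in at about 22 s; the hand-in returned no verdict.

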